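# Turn a carved rosette flat to the alignment bar and lock it

### The job

A carved wooden rosette sits turned the wrong way on the centre pin of the carver's holding board. Turn it with a fingertip until the flat sawn on its rim comes round to the sprung alignment bar and the bar lies snug along the flat, then swing the wooden cam lever behind the bar clockwise as far as it goes to lock it for carving. Leave the lamp over the board and the other tools alone.

Things in the scene. Friction and masses are not known exactly. Their poses are not given: they have to be found in the camera images.
- holding_board: Plywood board 245 x 250 x 18 mm, fixed inside the big picture frame (its rails 54 mm high at the inner edge, 84 mm at the crest). Origin on the worktop under the centre pin on which the rosette turns. x: away from the robot; y: from the rosette to the alignment bar (robot's left); z up. Plywood spans x -102..+142, y -90..+160 mm; its top is at z 18 mm.
- rosette_mid (a point): Centre of the rosette, half-way up its disc, 29 mm above the worktop; its axes turn with it. Pale wood disc, radius 70 mm, 22 mm thick, about 0.25 to 0.45 kg, set loosely (1 mm play) on the fixed centre pin, with one flat sawn off the rim on its own +y side. Home: its axes parallel to the board's. It starts turned 43 to 160 degrees counter-clockwise (seen from above) from home.
- rosette_flat (a point): Middle of the rosette's flat, half-way up: 61 mm from the centre; the flat is 68 mm long; axes as the rosette's (x runs along the flat, +y points out of it).
- rosette_petal (a point): Top of one of four domed petals, 16 mm above the rosette's top face, which is 40 mm above the worktop. Petals are centred 44 mm from the centre at 45, 135, 225 and 315 degrees in the rosette's axes (this one at 45), 34 mm long radially, 22 mm wide. Valleys about 40 mm wide between them let a closed fingertip push a petal sideways. Central button: radius 17, 13 mm high.
- jaw_bar (a joint): Slide of the alignment bar (m): about 0 when it lies on the rosette's flat, about 0.009 when the round rim holds it off; it grows away from the rosette. The bar is pressed on the rim by springs (3 to 4 N) and moves in by itself as the flat comes round; it is not to be handled.
- bar_face (a point): Middle of the alignment bar's white plastic face towards the rosette, 29 mm above the worktop (board x 0, y 61 mm when home); axes as the board's. The bar is 160 mm long along x, 20 mm wide, up to 38 mm above the worktop, and slides along y between two guide blocks at x -82..-100 and +82..+100, y 55..101 mm, 42 mm above the worktop.
- cam (a joint): Cam lever angle (rad): 0 open (lever 30 degrees left of straight towards the robot, that is at 150 degrees in the board's axes), growing clockwise from above to 1.6 at its stop (lever at 58 degrees). Stiff hinge (0.12 N m), stays where left. The cam is behind the bar, drives it home and locks it; if the bar is not on the flat the cam stops short.
- cam_pivot (a point): Hinge axis of the cam (board x 0, y 118 mm), half-way up, 31 mm above the worktop. The cam is a wooden spiral of radius 24 to 42 mm, 20 to 42 mm above the worktop; its bolt head ends at 48 mm.
- cam_handle (a point): On the lever's middle line, 88 mm from the hinge axis, half-way up (31 mm above the worktop). The lever is 16 mm wide, reaches 102 mm from the axis and fills 22 to 40 mm above the worktop.
- lamp_head (a point): Middle of the underside of the lamp's head, 230 mm above the worktop, fixed at board x -30, y 0; axes as the board's. Head 90 (x) by 200 (y) by 30 mm, above it an arm back to a 12 mm post at the board's far edge (x +146, y 0). It hangs over the near half of the rosette: an upright gripper does not fit under it; lean the tool 30 to 45 degrees, wrist towards the robot.
- pencil_board: Red pencil, 150 mm long, lying loose on the board's far strip along y. To be left alone.
- pocket_tape: Black and yellow pocket tape measure, 35 x 70 x 60 mm, standing loose on the worktop to the right of the board. To be left alone.
There are look-alikes about, which are no part of the job. There is more than one size of the part that bears rosette_mid; the job needs the larger.

How it is judged:
By the outcome, as a careful person would: the job done as asked, in the order asked, and still so for the second after the job is handed in, with the robot touching nothing.
It also fails if it takes over 61 s, if anything falls off the work surface, if the arm or the gripper's body presses on something with over 40 N, if the wrist force passes 120 N, or if a joint passes its speed limit or range.

### The arm

A 6-joint arm with a two-finger parallel gripper is mounted at the origin on a cart in front of the work surface, level with it; the furniture and walls round the work are solid. World frame = base frame: x ahead of the robot, y to its left, z up, the work surface at z = 0. Lengths are in mm, angles in rad, forces in N, time in s.
With the tool pointing down it reaches from about 325 to 775 mm from the base axis. Payload 9.3 kg.
Tool frame: the origin (TCP) lies between the finger pads; the fingertips stand 19 mm ahead of it and the grasp point (between the pads) is the TCP; z points along the fingers, y is the line along which they close (so a half turn about z gives the same grasp; the last joint's range is limited). The gripper opens to 85 mm and grips with 20 to 120 N. Pads are 22 mm wide; open, the fingers measure 114 mm over their backs; the gripper's body (76 mm by 85 mm) begins 54 mm behind the grasp point. The pads swing forward as they close: fully open they stand 13 mm farther back than shut.
Start: joints at [1.14, 0.259, 0.021, 1.334, 0, 1.418], TCP at [150.834, 528.91, 250.279] pointing down, gripper open.
Joint ranges: [-3.04, 3.04], [-0.91, 1.82], [-1.04, 1.36], [-1.92, 1.95], [-1.52, 1.45], [-3.14, 3.14]. Speed limits (rad/s): [2.22, 2.22, 2.79, 3.14, 3.14, 3.14].

### API

Orientations are given as a rotation vector (axis times angle).
In Python, from station import status, capture, ctrl, silhouettes gives the robot as it stands.
- The arm moves only by the tool arm_command, never from a script. Its argument "motion" is a list of rows, each an object of numbers: "gripper": the opening, from 0 (shut) to 1 (fully open); "tx", "ty", "tz": the shift along the tool's x, y, z in units of 40 mm (1.0 is 40 mm); "spin": the turn about the tool's z in units of 6 degrees (1.0 is 6 degrees). A call has exactly 8 rows; each row is the pose to reach, as a shift and turn from the pose commanded when the call began, along the tool's axes at that moment; what a row does not reach only later rows make up. A row lasts 1/10 s, in which the tool goes at most 50 mm and 8.59 degrees, less where a joint would pass 70% of its speed; a pose out of reach is approached as far as the arm can. A call with a gripper value outside its range is refused whole. The fingers move at their own pace and stop on an object; the grip force is fixed at half the most. Time passes only in rows, so rows that repeat a pose let the fingers close, or fill a call up. It gives the time, the measured TCP pose, the force, the opening and the grip force at its end, in the units of the state.
- status.observe(): the state, without advancing time (a new reading comes with each control period).
- capture(name): name is "scene" or "top"; returns a dict with "image" (420x560x3 uint8, red, green, blue), "fovy" (degrees; the focal length in pixels is half the picture's height over the tangent of half this angle, whatever the lens; pixels are square), "cx", "cy" (the principal point, pixels), "world_from_camera" (4x4, takes a point from camera to world coordinates). Camera axes: x right, y down, z forward; pixel columns grow to the right and rows downward; lengths in mm; the calibration is good to about 2 mm. A picture is of the moment at which its call begins. There is no depth.
- ctrl.sign_off(): hands the job in; it is judged then, once.
Trained networks look in a picture, given as the dict that the camera call returned (one of the last four; its "shot" number tells which), for a name from the list of things; names that differ only in an ending like _2 or _b are one class to them, and where a whole thing is asked for, a point or a joint stands for the part that bears it (a point fixed in the world has none). Each returns a list of dicts, best first, with "conf" (0 to 1); they miss things now and then, are a little off and sometimes report something else, mostly with a low value. They report only what shows in the picture. A call takes as long as a camera call. They do not tell look-alikes from the thing itself.
- silhouettes(thing, picture): "pixels" (420x560 bool, what is visible of it) and "pixel" ([column, row] in pixels, amid what is visible of it).
The state is a dict: "time_s": time; "qpos": joint angles; "qvel": joint speeds; "tau": joint torques, N m; "position": TCP position; "eef_rot": TCP orientation; "contact_force": force on the tool from outside, world axes, zero at the start; "torque": the same for the moment, N m; "opening": finger opening in mm; "finger_force": force on a finger pad.
Only numpy, scipy, OpenCV 4.12 (cv2) and the standard library are available. Lean on these libraries where they do the work, as an engineer would, in place of code of your own. Each camera call takes 0.05 s, during which the arm holds its last target. There are 200 camera calls.

## Working session

There is one attempt and no reset: what is moved stays moved. The work goes in short steps, Python scripts to look and compute and a tool call to move; the robot and the scene stay as the last step left them, time stands still between calls to the robot, and variables do not carry over. Pictures are saved under pics/ and viewed, at most 10 in all, crops included, and the job is handed in when it is done.

Besides the shell and the picture viewer there is one more tool, called after "Request:" as name([rows], argument=value, ...), one row to a line, values as JSON. arm_command: Moves the arm, as the interface text tells. Its arguments: {"type":"object","properties":{"motion":{"type":"array","items":{"type":"object","properties":{"gripper":{"type":"number"},"tx":{"type":"number"},"ty":{"type":"number"},"tz":{"type":"number"},"spin":{"type":"number"}}}}},"required":["motion"]}

```bash
ls; mkdir -p pics
cat > h.py <<'E'
import numpy as np, cv2
from scipy.spatial.transform import Rotation as R
from station import status, capture, ctrl, silhouettes
def cam(p):
    h=p["image"].shape[0]; f=h/2/np.tan(np.radians(p["fovy"])/2); return f,p["cx"],p["cy"],np.array(p["world_from_camera"])
def toz(p,uv,z):
    f,cx,cy,T=cam(p); d=T[:3,:3]@np.array([(uv[0]-cx)/f,(uv[1]-cy)/f,1]); o=T[:3,3]
    return o+d*(z-o[2])/d[2]
def proj(p,X):
    f,cx,cy,T=cam(p); c=T[:3,:3].T@(np.array(X,float)-T[:3,3]); return np.array([cx+f*c[0]/c[2],cy+f*c[1]/c[2]])
def save(p,n,crop=None,s=1):
    im=p["image"][:,:,::-1]
    if crop: im=im[crop[1]:crop[3],crop[0]:crop[2]]
    cv2.imwrite("pics/"+n+".png",cv2.resize(im,None,fx=s,fy=s,interpolation=cv2.INTER_CUBIC))
E
python3 - <<'E'
from h import *
s=status.observe(); print(s)
for n,pl in (("scene",0),("top",0)):
    p=capture(n); save(p,n+"0",None,1.4); print(n,p["fovy"],p["cx"],p["cy"],p["world_from_camera"])
    for t in ["holding_board","rosette_mid","jaw_bar","cam","pencil_board","pocket_tape"]:
        for d in silhouettes(t,p): print(t,round(d["conf"],2),d["pixel"],d["pixels"].sum(),toz(p,d["pixel"],30).round())
E
```

```text
pics
{'time_s': 0.0, 'qpos': array([ 1.14040007e+00,  2.59218397e-01,  2.07564700e-02,  1.33371973e+00,
       -4.09715473e-06,  1.41822762e+00]), 'qvel': array([-0.00146459, -0.00035838, -0.00111426, -0.00026112, -0.0020238 ,
        0.00117263]), 'tau': array([ 9.84141516e-04, -5.55646777e+01,  3.44523454e+01,  1.37478640e-02,
       -2.24710325e-04, -2.10191109e-05]), 'position': array([150.72536916, 528.67161539, 249.64984173]), 'eef_rot': array([-4.34953582e-01, -3.11093858e+00,  2.08586981e-03]), 'contact_force': array([0.49270578, 1.11759498, 0.24307195]), 'torque': array([-0.00263597, -0.00659707, -0.01137195]), 'finger_force': 0.0, 'opening': 85.57604029409603}
scene 52.17640504350398 282.2709946555848 211.806704421871 [[ 7.31749588e-01 -3.09076206e-01  6.07465587e-01  1.57966199e+02]
 [-6.81549971e-01 -3.39235884e-01  6.48389275e-01 -6.70943359e+02]
 [ 5.67242834e-03 -8.88476738e-01 -4.58886597e-01  5.25428748e+02]
 [ 0.00000000e+00  0.00000000e+00  0.00000000e+00  1.00000000e+00]]
holding_board 0.91 [286.2, 248.3] 11447 [ 703. -102.   30.]
holding_board 0.34 [244.1, 249.9]
[... 341 characters left out ...]
ket_tape 0.45 [256.7, 264.6] 548 [ 616. -107.   30.]
top 48.549498096404584 286.93511139311767 212.52591477168264 [[-3.88694585e-01 -7.72838089e-01  5.01635133e-01  2.54966742e+02]
 [-9.21333996e-01  3.21439314e-01 -2.18678842e-01  6.62409851e+01]
 [ 7.75808496e-03 -5.47172783e-01 -8.36983726e-01  8.72780460e+02]
 [ 0.00000000e+00  0.00000000e+00  0.00000000e+00  1.00000000e+00]]
holding_board 0.94 [311.2, 231.8] 15024 [ 696. -182.   30.]
rosette_mid 0.81 [330.8, 260.8] 2634 [ 618. -191.   30.]
rosette_mid 0.64 [186.6, 247.8] 1522 [759.  70.  30.]
jaw_bar 0.96 [291.8, 269.7] 774 [ 630. -110.   30.]
cam 0.86 [264.2, 273.1] 1196 [645. -56.  30.]
cam 0.47 [331.3, 261.3] 2643 [ 617. -191.   30.]
```

View pics/scene0.png

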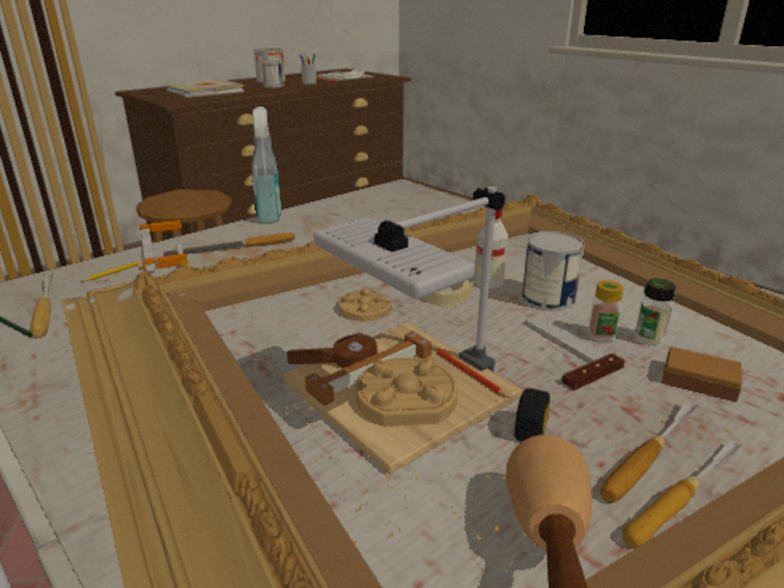

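View pics/top0.png

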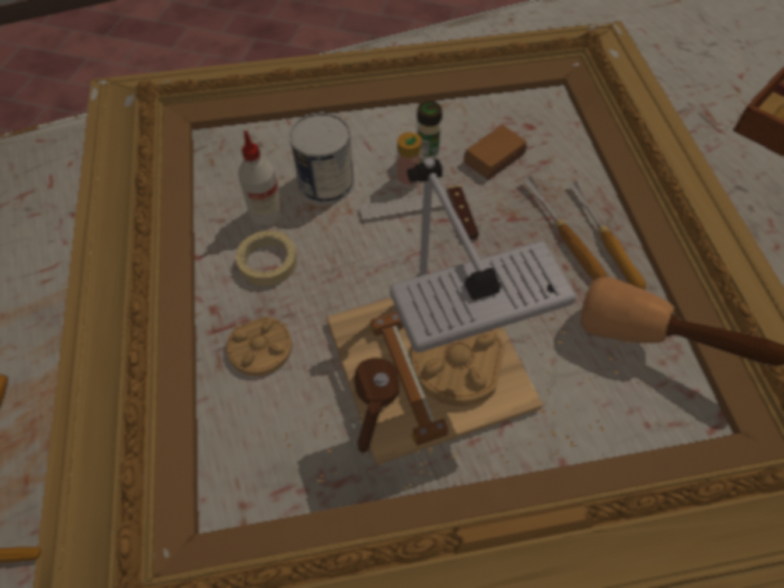

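Run:
```python
from h import *
p=capture("top"); save(p,"topc",(210,170,410,320),4)
p=capture("scene"); save(p,"scenec",(200,200,400,350),4)
```

```text
(no output)
```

View pics/topc.png

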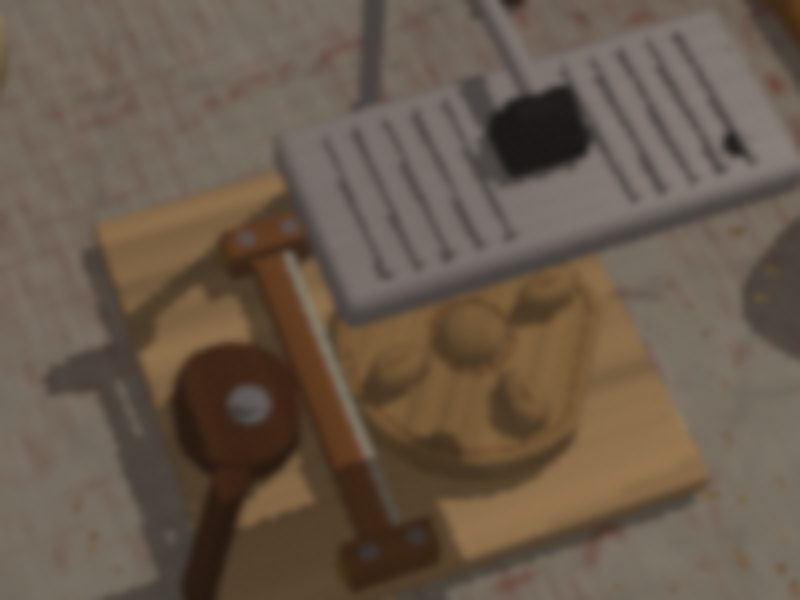

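View pics/scenec.png

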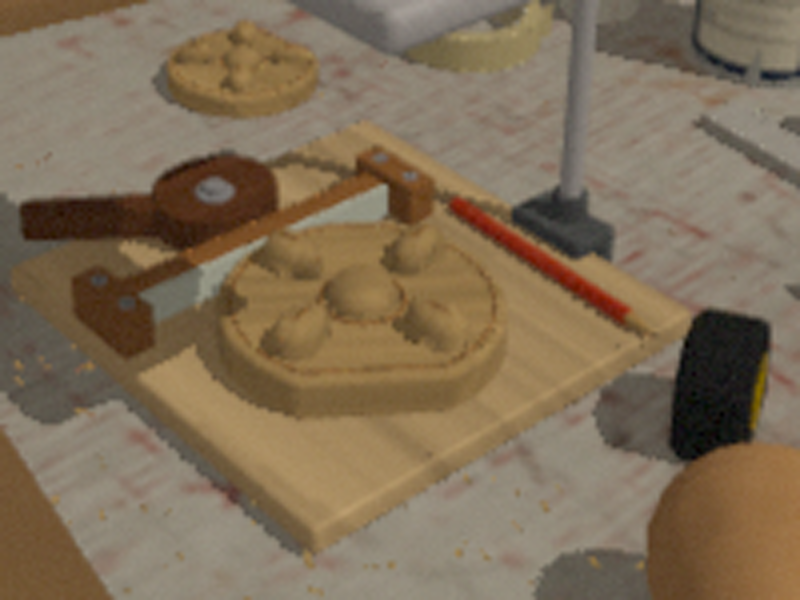

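The larger rosette, the one on the board's pin, is at scene (292,280) and top (331,261). Its look-alike is the small loose rosette, at scene (260,217) and top (187,248). The cam is at top (264,273). The crop confirms that the larger one sits on the board beside the white bar, with its flat facing the near-right side. Next I'll fit the board pose.

```bash
cat > fit.py <<'E'
from h import *
from scipy.optimize import least_squares
def B(b,X): # board->world
    c,s=np.cos(b[2]),np.sin(b[2]); X=np.atleast_2d(np.array(X,float)); return np.c_[b[0]+c*X[:,0]-s*X[:,1], b[1]+s*X[:,0]+c*X[:,1], X[:,2]]
def Binv(b,P):
    c,s=np.cos(b[2]),np.sin(b[2]); P=np.atleast_2d(P); d=P[:,:2]-b[:2]; return np.c_[c*d[:,0]+s*d[:,1], -s*d[:,0]+c*d[:,1], P[:,2]]
E
python3 - <<'E'
from fit import *
S=capture("scene");T=capture("top")
ob=[(S,(214,190),(0,118,48)),(S,(365,290),(0,0,48)),(S,(314,540),(-102,-90,18)),(S,(692,316),(142,-90,18)),(S,(368,123),(142,160,18)),(S,(12,267),(-102,160,18)),
(T,(248,404),(0,118,48)),(T,(708,472),(-102,-90,18)),(T,(98,230),(142,160,18))]
def px(p,c): o=(200,200) if p is S else (210,170); return np.array(c)/4+o
res=lambda b: np.concatenate([proj(p,B(b,X)[0])-px(p,c) for p,c,X in ob])
r=least_squares(res,[620,-190,0.]); print(r.x, np.degrees(r.x[2])); print(res(r.x).reshape(-1,2).round(1)); b=r.x
np.save("b.npy",b)
for n,p,c in [("flat ends S",S,(300,376)),("",S,(437,368)),("notch",S,(235,300)),("pet",S,(290,245)),("pet",S,(415,240)),("pet",S,(300,318)),("pet",S,(440,315)),
 ("flat T",T,(578,440)),("",T,(598,300)),("petT",T,(395,360)),("",T,(520,390)),("",T,(545,285)),("notch",T,(440,438))]:
    z=50 if n.startswith("pet") else 40
    q=Binv(b,toz(p,px(p,c),z))[0]; print(n,q.round(),"r",np.hypot(q[0],q[1]).round(),"ang",np.degrees(np.arctan2(q[1],q[0])).round())
s=status.observe(); print(R.from_rotvec(s["eef_rot"]).as_matrix().round(3))
print("lamp corners world",B(b,[(-75,-100,230),(15,-100,230),(15,100,230),(-75,100,230),(146,0,0),(-100,0,0)]).round())
E
```

```text
[ 6.30126632e+02 -1.89807240e+02 -5.57217936e-02] -3.192623600161409
[[-0.2 -0.8]
 [-1.2 -0.4]
 [ 0.1 -0.8]
 [ 0.7 -0.4]
 [-0.7 -0.6]
 [-1.4  0.6]
 [ 0.9 -1.4]
 [ 2.   0.6]
 [-1.  -2. ]]
flat ends S [-57. -25.  40.] r 63.0 ang -156.0
 [ -6. -60.  40.] r 61.0 ang -96.0
notch [-45.  39.  40.] r 60.0 ang 139.0
pet [-5. 48. 50.] r 48.0 ang 96.0
pet [46. 12. 50.] r 48.0 ang 15.0
pet [-39.  -2.  50.] r 39.0 ang -177.0
pet [ 13. -42.  50.] r 44.0 ang -73.0
flat T [-71. -26.  40.] r 75.0 ang -160.0
 [ -2. -68.  40.] r 68.0 ang -92.0
petT [-5. 45. 50.] r 45.0 ang 96.0
 [-36. -10.  40.] r 38.0 ang -164.0
 [ 15. -46.  40.] r 48.0 ang -72.0
notch [-47.  37.  40.] r 60.0 ang 142.0
[[-0.962  0.274 -0.   ]
 [ 0.274  0.962 -0.   ]
 [ 0.    -0.    -1.   ]]
lamp corners world [[ 550. -285.  230.]
 [ 640. -290.  230.]
 [ 651.  -91.  230.]
 [ 561.  -86.  230.]
 [ 776. -198.    0.]
 [ 530. -184.    0.]]
```

The board origin is at world (630,-190) with a yaw of -3.2°. The flat points to about 234° in the board's axes, so the rosette is turned about 144° counter-clockwise. The move rows offer no direct lean, so I'll first test in free air, well above everything, what an out-of-reach pose does to the tool's tilt.

Request:
arm_command([
  {"tz": -1.25, "gripper": 1},
  {"tz": -2.5, "gripper": 1},
  {"tz": -3.75, "gripper": 1},
  {"tz": -5, "gripper": 1},
  {"tz": -6.25, "gripper": 1},
  {"tz": -7.5, "gripper": 1},
  {"tz": -8.75, "gripper": 1},
  {"tz": -10, "gripper": 1},
])

```text
schema error: expected keys gripper, tx, ty, tz, spin
```

Run:
```python
from fit import *
s=status.observe(); print(s["time_s"],s["qpos"].round(3),s["position"].round(1),R.from_rotvec(s["eef_rot"]).as_matrix().round(3),s["opening"])
p=capture("top"); b=np.load("b.npy")
for q in [(357,335),(357,345),(357,352),(357,360)]: print(q,toz(p,q,54).round(),toz(p,q,84).round())
```

```text
0.9 [1.14  0.259 0.021 1.334 0.    1.418] [150.8 528.9 250.3] [[-0.962  0.274 -0.   ]
 [ 0.274  0.962 -0.   ]
 [ 0.    -0.    -1.   ]] 85.57831219670916
(357, 335) [ 455. -162.   54.] [ 448. -153.   84.]
(357, 345) [ 439. -153.   54.] [ 433. -145.   84.]
(357, 352) [ 428. -148.   54.] [ 422. -140.   84.]
(357, 360) [ 416. -141.   54.] [ 410. -133.   84.]
```

Request:
arm_command([
  {"tx": 0, "ty": 0, "spin": 0, "tz": -1.25, "gripper": 1},
  {"tx": 0, "ty": 0, "spin": 0, "tz": -2.5, "gripper": 1},
  {"tx": 0, "ty": 0, "spin": 0, "tz": -3.75, "gripper": 1},
  {"tx": 0, "ty": 0, "spin": 0, "tz": -5, "gripper": 1},
  {"tx": 0, "ty": 0, "spin": 0, "tz": -6.25, "gripper": 1},
  {"tx": 0, "ty": 0, "spin": 0, "tz": -8, "gripper": 1},
  {"tx": 0, "ty": 0, "spin": 0, "tz": -10, "gripper": 1},
  {"tx": 0, "ty": 0, "spin": 0, "tz": -12, "gripper": 1},
])

```text
time_s: 1.75
position: [142.4, 500.4, 509.7]
eef_rot: [0.433, 3.097, 0.078]
contact_force: [-0.3, 0.2, -0.5]
opening: 85.2
finger_force: 0.0
```

```bash
cat > st.py <<'E'
from fit import *
s=status.observe(); b=np.load("b.npy"); M=R.from_rotvec(s["eef_rot"]).as_matrix()
print(round(s["time_s"],2),"q",s["qpos"].round(3),"pos",s["position"].round(1),"board",Binv(b,s["position"])[0].round(1),"F",s["contact_force"].round(1),"open",round(s["opening"],1)); print(M.round(3))
E
python3 st.py
```

```text
1.75 q [1.131 0.249 0.679 1.949 0.002 1.409] pos [142.4 500.4 509.7] board [-525.4  662.   509.7] F [-0.3  0.2 -0.5] open 85.2
[[-0.962  0.274  0.021]
 [ 0.274  0.96   0.047]
 [-0.007  0.051 -0.999]]
```

Once joint 4 saturates, the tool leans with the wrist towards the robot. Next test: push further up, then come back, to see whether the lean stays.

Request:
arm_command([
  {"tx": 0, "ty": 0, "spin": 0, "tz": -1.25, "gripper": 1},
  {"tx": 0, "ty": 0, "spin": 0, "tz": -2.5, "gripper": 1},
  {"tx": 0, "ty": 0, "spin": 0, "tz": -3.75, "gripper": 1},
  {"tx": 0, "ty": 0, "spin": 0, "tz": -5, "gripper": 1},
  {"tx": 0, "ty": 0, "spin": 0, "tz": -5, "gripper": 1},
  {"tx": 0, "ty": 0, "spin": 0, "tz": -5, "gripper": 1},
  {"tx": 0, "ty": 0, "spin": 0, "tz": -5, "gripper": 1},
  {"tx": 0, "ty": 0, "spin": 0, "tz": -5, "gripper": 1},
])

```text
time_s: 2.55
position: [131.7, 466.7, 540.7]
eef_rot: [0.43, 3.077, 0.163]
contact_force: [-0.5, -0.1, -0.0]
opening: 85.4
finger_force: 0.0
```

```bash
python3 st.py
```

```text
2.55 q [1.121 0.169 0.655 1.948 0.003 1.399] pos [131.7 466.7 540.7] board [-534.2  627.8  540.7] F [-0.5 -0.1 -0. ] open 85.4
[[-0.961  0.272  0.044]
 [ 0.275  0.956  0.099]
 [-0.015  0.108 -0.994]]
```

Request:
arm_command([
  {"tx": 0, "ty": 0, "spin": 0, "tz": 1, "gripper": 1},
  {"tx": 0, "ty": 0, "spin": 0, "tz": 2, "gripper": 1},
  {"tx": 0, "ty": 0, "spin": 0, "tz": 3, "gripper": 1},
  {"tx": 0, "ty": 0, "spin": 0, "tz": 4, "gripper": 1},
  {"tx": 0, "ty": 0, "spin": 0, "tz": 4, "gripper": 1},
  {"tx": 0, "ty": 0, "spin": 0, "tz": 4, "gripper": 1},
  {"tx": 0, "ty": 0, "spin": 0, "tz": 4, "gripper": 1},
  {"tx": 0, "ty": 0, "spin": 0, "tz": 4, "gripper": 1},
])

```text
time_s: 3.35
position: [139.1, 483.4, 384.3]
eef_rot: [0.43, 3.076, 0.17]
contact_force: [0.2, 0.2, -1.0]
opening: 85.3
finger_force: 0.0
```

```bash
python3 st.py
```

```text
3.35 q [1.122 0.097 0.149 1.509 0.003 1.4  ] pos [139.1 483.4 384.3] board [-527.7  644.8  384.3] F [ 0.2  0.2 -1. ] open 85.3
[[-0.961  0.272  0.046]
 [ 0.275  0.956  0.103]
 [-0.016  0.112 -0.994]]
```

The lean stays when I come back (6.5° so far), so it can be built up against the arm's limits. I'll swing high over towards the board, then lean there in the right direction.

Request:
arm_command([
  {"tx": -1.1, "ty": -0.44, "spin": 0, "tz": -0.16, "gripper": 1},
  {"tx": -2.2, "ty": -0.88, "spin": 0, "tz": -0.3, "gripper": 1},
  {"tx": -3.3, "ty": -1.3, "spin": 0, "tz": -0.5, "gripper": 1},
  {"tx": -4.4, "ty": -1.8, "spin": 0, "tz": -0.65, "gripper": 1},
  {"tx": -5.5, "ty": -2.2, "spin": 0, "tz": -0.8, "gripper": 0},
  {"tx": -6.6, "ty": -2.7, "spin": 0, "tz": -0.95, "gripper": 0},
  {"tx": -7.7, "ty": -3.1, "spin": 0, "tz": -1.1, "gripper": 0},
  {"tx": -8.6, "ty": -3.5, "spin": 0, "tz": -1.25, "gripper": 0},
])

```text
time_s: 4.15
position: [431.3, 247.5, 423.5]
eef_rot: [0.431, 3.074, 0.166]
contact_force: [0.2, 0.5, -0.9]
opening: 28.5
finger_force: 0.0
```

Request:
arm_command([
  {"tx": -0.5, "ty": -1.13, "spin": 0, "tz": -0.3, "gripper": 0},
  {"tx": -1, "ty": -2.26, "spin": 0, "tz": -0.6, "gripper": 0},
  {"tx": -1.5, "ty": -3.4, "spin": 0, "tz": -0.9, "gripper": 0},
  {"tx": -2, "ty": -4.5, "spin": 0, "tz": -1.25, "gripper": 0},
  {"tx": -2.5, "ty": -5.65, "spin": 0, "tz": -1.6, "gripper": 0},
  {"tx": -3, "ty": -6.8, "spin": 0, "tz": -1.9, "gripper": 0},
  {"tx": -3.5, "ty": -7.9, "spin": 0, "tz": -2.2, "gripper": 0},
  {"tx": -4, "ty": -9.05, "spin": 0, "tz": -2.5, "gripper": 0},
])

```text
time_s: 4.95
position: [478.9, -145.0, 485.2]
eef_rot: [0.43, 3.074, 0.162]
contact_force: [1.2, 0.8, 0.3]
opening: 0.1
finger_force: 0.0
```

```bash
python3 st.py
```

```text
4.95 q [-0.523  0.217  0.562  1.924  0.109 -0.246] pos [ 478.9 -145.   485.2] board [-153.4   36.4  485.2] F [1.2 0.8 0.3] open 0.1
[[-0.961  0.272  0.047]
 [ 0.275  0.956  0.099]
 [-0.019  0.108 -0.994]]
```

Request:
arm_command([
  {"tx": 0, "ty": 0, "spin": 0, "tz": -20, "gripper": 0},
  {"tx": 0, "ty": 0, "spin": 0, "tz": -20, "gripper": 0},
  {"tx": 0, "ty": 0, "spin": 0, "tz": -20, "gripper": 0},
  {"tx": 0, "ty": 0, "spin": 0, "tz": -20, "gripper": 0},
  {"tx": 0, "ty": 0, "spin": 0, "tz": -20, "gripper": 0},
  {"tx": 0, "ty": 0, "spin": 0, "tz": -20, "gripper": 0},
  {"tx": 0, "ty": 0, "spin": 0, "tz": -20, "gripper": 0},
  {"tx": 0, "ty": 0, "spin": 0, "tz": -20, "gripper": 0},
])

```text
time_s: 5.75
position: [434.3, -137.9, 519.6]
eef_rot: [0.427, 3.029, 0.131]
contact_force: [-0.3, 0.2, 0.1]
opening: 0.3
finger_force: 0.0
```

```bash
python3 st.py
```

```text
5.75 q [-0.56   0.127  0.543  1.948  0.111 -0.278] pos [ 434.3 -137.9  519.6] board [-198.4   40.9  519.6] F [-0.3  0.2  0.1] open 0.3
[[-0.958  0.272  0.091]
 [ 0.279  0.957  0.073]
 [-0.067  0.096 -0.993]]
```

Each call seems to allow about 3° of lean. I'll repeat it, adding an outward push.

Request:
arm_command([
  {"tx": -12, "ty": 0, "spin": 0, "tz": -20, "gripper": 0},
  {"tx": -12, "ty": 0, "spin": 0, "tz": -20, "gripper": 0},
  {"tx": -12, "ty": 0, "spin": 0, "tz": -20, "gripper": 0},
  {"tx": -12, "ty": 0, "spin": 0, "tz": -20, "gripper": 0},
  {"tx": -12, "ty": 0, "spin": 0, "tz": -20, "gripper": 0},
  {"tx": -12, "ty": 0, "spin": 0, "tz": -20, "gripper": 0},
  {"tx": -12, "ty": 0, "spin": 0, "tz": -20, "gripper": 0},
  {"tx": -12, "ty": 0, "spin": 0, "tz": -20, "gripper": 0},
])

```text
time_s: 6.55
position: [522.7, -165.1, 525.5]
eef_rot: [0.425, 2.976, 0.102]
contact_force: [-0.6, -0.7, 0.5]
opening: 0.2
finger_force: 0.0
```

```bash
python3 st.py
```

```text
6.55 q [-0.516  0.274  0.751  1.948  0.112 -0.227] pos [ 522.7 -165.1  525.5] board [-108.6   18.7  525.5] F [-0.6 -0.7  0.5] open 0.2
[[-0.951  0.274  0.141]
 [ 0.283  0.958  0.048]
 [-0.122  0.086 -0.989]]
```

Request:
arm_command([
  {"tx": 0, "ty": 0, "spin": 0, "tz": -20, "gripper": 0},
  {"tx": 0, "ty": 0, "spin": 0, "tz": -20, "gripper": 0},
  {"tx": 0, "ty": 0, "spin": 0, "tz": -20, "gripper": 0},
  {"tx": 0, "ty": 0, "spin": 0, "tz": -20, "gripper": 0},
  {"tx": 0, "ty": 0, "spin": 0, "tz": -20, "gripper": 0},
  {"tx": 0, "ty": 0, "spin": 0, "tz": -20, "gripper": 0},
  {"tx": 0, "ty": 0, "spin": 0, "tz": -20, "gripper": 0},
  {"tx": 0, "ty": 0, "spin": 0, "tz": -20, "gripper": 0},
])

```text
time_s: 7.35
position: [443.9, -142.5, 563.1]
eef_rot: [0.423, 2.925, 0.07]
contact_force: [-0.4, -0.3, 0.7]
opening: -0.0
finger_force: 0.0
```

Request:
arm_command([
  {"tx": 0, "ty": 0, "spin": 0, "tz": -40, "gripper": 0},
  {"tx": 0, "ty": 0, "spin": 0, "tz": -40, "gripper": 0},
  {"tx": 0, "ty": 0, "spin": 0, "tz": -40, "gripper": 0},
  {"tx": 0, "ty": 0, "spin": 0, "tz": -40, "gripper": 0},
  {"tx": 0, "ty": 0, "spin": 0, "tz": -40, "gripper": 0},
  {"tx": 0, "ty": 0, "spin": 0, "tz": -40, "gripper": 0},
  {"tx": 0, "ty": 0, "spin": 0, "tz": -40, "gripper": 0},
  {"tx": 0, "ty": 0, "spin": 0, "tz": -40, "gripper": 0},
])

```text
time_s: 8.15
position: [387.5, -115.0, 587.1]
eef_rot: [0.42, 2.877, 0.037]
contact_force: [-0.6, 0.1, 0.0]
opening: 0.1
finger_force: 0.0
```

```bash
python3 st.py
```

```text
8.15 q [-0.582 -0.01   0.57   1.948  0.121 -0.28 ] pos [ 387.5 -115.   587.1] board [-246.4   61.1  587.1] F [-0.6  0.1  0. ] open 0.1
[[-0.931  0.279  0.233]
 [ 0.285  0.958 -0.009]
 [-0.226  0.058 -0.972]]
```

Request:
arm_command([
  {"tx": -15, "ty": 0, "spin": 0, "tz": -20, "gripper": 0},
  {"tx": -15, "ty": 0, "spin": 0, "tz": -20, "gripper": 0},
  {"tx": -15, "ty": 0, "spin": 0, "tz": -20, "gripper": 0},
  {"tx": -15, "ty": 0, "spin": 0, "tz": -20, "gripper": 0},
  {"tx": -15, "ty": 0, "spin": 0, "tz": -20, "gripper": 0},
  {"tx": -15, "ty": 0, "spin": 0, "tz": -20, "gripper": 0},
  {"tx": -15, "ty": 0, "spin": 0, "tz": -20, "gripper": 0},
  {"tx": -15, "ty": 0, "spin": 0, "tz": -20, "gripper": 0},
])

```text
time_s: 8.95
position: [495.3, -139.5, 604.1]
eef_rot: [0.416, 2.823, 0.013]
contact_force: [-0.2, -0.8, -0.1]
opening: -0.2
finger_force: 0.0
```

Request:
arm_command([
  {"tx": -8, "ty": 0, "spin": 0, "tz": -20, "gripper": 0},
  {"tx": -8, "ty": 0, "spin": 0, "tz": -20, "gripper": 0},
  {"tx": -8, "ty": 0, "spin": 0, "tz": -20, "gripper": 0},
  {"tx": -8, "ty": 0, "spin": 0, "tz": -20, "gripper": 0},
  {"tx": -8, "ty": 0, "spin": 0, "tz": -20, "gripper": 0},
  {"tx": -8, "ty": 0, "spin": 0, "tz": -20, "gripper": 0},
  {"tx": -8, "ty": 0, "spin": 0, "tz": -20, "gripper": 0},
  {"tx": -8, "ty": 0, "spin": 0, "tz": -20, "gripper": 0},
])

```text
time_s: 9.75
position: [485.1, -130.9, 630.5]
eef_rot: [0.412, 2.768, -0.01]
contact_force: [-0.3, 0.1, 0.5]
opening: 0.1
finger_force: 0.0
```

Request:
arm_command([
  {"tx": -8, "ty": 0, "spin": 0, "tz": -20, "gripper": 0},
  {"tx": -8, "ty": 0, "spin": 0, "tz": -20, "gripper": 0},
  {"tx": -8, "ty": 0, "spin": 0, "tz": -20, "gripper": 0},
  {"tx": -8, "ty": 0, "spin": 0, "tz": -20, "gripper": 0},
  {"tx": -8, "ty": 0, "spin": 0, "tz": -20, "gripper": 0},
  {"tx": -8, "ty": 0, "spin": 0, "tz": -20, "gripper": 0},
  {"tx": -8, "ty": 0, "spin": 0, "tz": -20, "gripper": 0},
  {"tx": -8, "ty": 0, "spin": 0, "tz": -20, "gripper": 0},
])

```text
time_s: 10.55
position: [469.1, -118.0, 657.2]
eef_rot: [0.407, 2.712, -0.032]
contact_force: [0.2, -0.4, -0.9]
opening: 0.0
finger_force: 0.0
```

```bash
python3 st.py
```

```text
10.55 q [-0.481  0.105  0.868  1.948  0.105 -0.163] pos [ 469.1 -118.   657.2] board [-164.8   62.8  657.2] F [ 0.2 -0.4 -0.9] open 0.0
[[-0.879  0.287  0.38 ]
 [ 0.277  0.957 -0.08 ]
 [-0.387  0.035 -0.921]]
```

Request:
arm_command([
  {"tx": -8, "ty": 0, "spin": 0, "tz": -20, "gripper": 0},
  {"tx": -8, "ty": 0, "spin": 0, "tz": -20, "gripper": 0},
  {"tx": -8, "ty": 0, "spin": 0, "tz": -20, "gripper": 0},
  {"tx": -8, "ty": 0, "spin": 0, "tz": -20, "gripper": 0},
  {"tx": -8, "ty": 0, "spin": 0, "tz": -20, "gripper": 0},
  {"tx": -8, "ty": 0, "spin": 0, "tz": -20, "gripper": 0},
  {"tx": -8, "ty": 0, "spin": 0, "tz": -20, "gripper": 0},
  {"tx": -8, "ty": 0, "spin": 0, "tz": -20, "gripper": 0},
])

```text
time_s: 11.35
position: [448.7, -100.9, 683.6]
eef_rot: [0.402, 2.657, -0.053]
contact_force: [0.3, -1.0, -0.4]
opening: -0.2
finger_force: 0.0
```

Request:
arm_command([
  {"tx": -8, "ty": 0, "spin": 0, "tz": -20, "gripper": 0},
  {"tx": -8, "ty": 0, "spin": 0, "tz": -20, "gripper": 0},
  {"tx": -8, "ty": 0, "spin": 0, "tz": -20, "gripper": 0},
  {"tx": -8, "ty": 0, "spin": 0, "tz": -20, "gripper": 0},
  {"tx": -8, "ty": 0, "spin": 0, "tz": -20, "gripper": 0},
  {"tx": -8, "ty": 0, "spin": 0, "tz": -20, "gripper": 0},
  {"tx": -8, "ty": 0, "spin": 0, "tz": -20, "gripper": 0},
  {"tx": -8, "ty": 0, "spin": 0, "tz": -20, "gripper": 0},
])

```text
time_s: 12.15
position: [424.9, -79.8, 709.0]
eef_rot: [0.397, 2.601, -0.072]
contact_force: [-0.2, 0.3, 0.3]
opening: 0.2
finger_force: 0.0
```

```bash
cat >> st.py <<'E'
import sys
# args: tip waypoints in board coords -> tool-unit shifts (closed fingers, tip 19 mm ahead)
tip=s["position"]+19*M[:,2]; print("tip board",Binv(b,tip)[0].round(1))
prev=tip
for a in sys.argv[1:]:
    w=B(b,[float(v) for v in a.split(",")])[0]; print(a,"units",(M.T@(w-tip)/40).round(2),"dist",np.linalg.norm(w-prev).round()); prev=w
Rb=M.T@R.from_euler("z",b[2]).as_matrix(); print("board axes in tool (units per mm*40):\n",Rb.round(3))
E
python3 st.py -120,60,250 -75,30,100 -58,18,46
```

```text
12.15 q [-0.439  0.01   0.892  1.948  0.089 -0.113] pos [424.9 -79.8 709. ] board [-211.1   98.4  709. ] F [-0.2  0.3  0.3] open 0.2
[[-0.83   0.292  0.474]
 [ 0.266  0.956 -0.124]
 [-0.49   0.023 -0.872]]
tip board [-201.9   96.6  692.5]
-120,60,250 units [ 3.49 -0.65 10.72] dist 451.0
-75,30,100 units [ 4.21 -1.2  14.6 ] dist 159.0
-58,18,46 units [ 4.44 -1.42 16.01] dist 58.0
board axes in tool (units per mm*40):
 [[-0.844  0.219 -0.49 ]
 [ 0.239  0.971  0.023]
 [ 0.48  -0.097 -0.872]]
```

The lean is now 29°, so I'll descend along the tool's lean to the near side of the rosette, behind the petal at 189°.

```bash
python3 st.py -160,-35,330 -150,-38,250 -85,-40,100 -50,-40,48
```

```text
12.15 q [-0.439  0.01   0.892  1.948  0.089 -0.113] pos [424.9 -79.8 709. ] board [-211.1   98.4  709. ] F [-0.2  0.3  0.3] open 0.2
[[-0.83   0.292  0.474]
 [ 0.266  0.956 -0.124]
 [-0.49   0.023 -0.872]]
tip board [-201.9   96.6  692.5]
-160,-35,330 units [ 2.83 -3.15  8.72] dist 388.0
-150,-38,250 units [ 3.58 -3.21 10.59] dist 81.0
-85,-40,100 units [ 4.04 -2.96 14.65] dist 163.0
-50,-40,48 units [ 3.93 -2.78 16.2 ] dist 63.0
board axes in tool (units per mm*40):
 [[-0.844  0.219 -0.49 ]
 [ 0.239  0.971  0.023]
 [ 0.48  -0.097 -0.872]]
```

Request:
arm_command([
  {"tx": 0.36, "ty": -0.4, "spin": 0, "tz": 1.1, "gripper": 0},
  {"tx": 0.7, "ty": -0.8, "spin": 0, "tz": 2.2, "gripper": 0},
  {"tx": 1.06, "ty": -1.2, "spin": 0, "tz": 3.3, "gripper": 0},
  {"tx": 1.4, "ty": -1.6, "spin": 0, "tz": 4.4, "gripper": 0},
  {"tx": 1.8, "ty": -2, "spin": 0, "tz": 5.5, "gripper": 0},
  {"tx": 2.1, "ty": -2.4, "spin": 0, "tz": 6.6, "gripper": 0},
  {"tx": 2.5, "ty": -2.8, "spin": 0, "tz": 7.7, "gripper": 0},
  {"tx": 2.83, "ty": -3.15, "spin": 0, "tz": 8.7, "gripper": 0},
])

```text
time_s: 12.95
position: [458.6, -213.1, 347.5]
eef_rot: [0.397, 2.601, -0.072]
contact_force: [0.9, -0.5, 0.4]
opening: 0.2
finger_force: 0.0
```

```bash
python3 st.py -150,-38,250 -120,-40,180 -85,-40,100 -50,-40,60
```

```text
12.95 q [-0.725 -0.138 -0.282  0.962  0.224 -0.369] pos [ 458.6 -213.1  347.5] board [-170.   -32.8  347.5] F [ 0.9 -0.5  0.4] open 0.2
[[-0.83   0.293  0.474]
 [ 0.266  0.956 -0.124]
 [-0.49   0.023 -0.871]]
tip board [-160.8  -34.6  330.9]
-150,-38,250 units [ 0.74 -0.06  1.9 ] dist 82.0
-120,-40,180 units [0.96 0.03 3.79] dist 76.0
-85,-40,100 units [1.2  0.19 5.96] dist 87.0
-50,-40,60 units [0.95 0.38 7.25] dist 53.0
board axes in tool (units per mm*40):
 [[-0.844  0.219 -0.49 ]
 [ 0.239  0.971  0.023]
 [ 0.481 -0.098 -0.871]]
```

Request:
arm_command([
  {"tx": 0.4, "ty": -0.03, "spin": 0, "tz": 1.0, "gripper": 0},
  {"tx": 0.74, "ty": -0.06, "spin": 0, "tz": 1.9, "gripper": 0},
  {"tx": 0.85, "ty": 0, "spin": 0, "tz": 2.9, "gripper": 0},
  {"tx": 0.96, "ty": 0.03, "spin": 0, "tz": 3.8, "gripper": 0},
  {"tx": 1.08, "ty": 0.1, "spin": 0, "tz": 4.9, "gripper": 0},
  {"tx": 1.2, "ty": 0.2, "spin": 0, "tz": 5.95, "gripper": 0},
  {"tx": 1.05, "ty": 0.3, "spin": 0, "tz": 6.7, "gripper": 0},
  {"tx": 0.95, "ty": 0.38, "spin": 0, "tz": 7.2, "gripper": 0},
])

```text
time_s: 13.75
position: [568.7, -223.3, 77.5]
eef_rot: [0.398, 2.604, -0.07]
contact_force: [-0.5, -0.5, -0.1]
opening: -0.0
finger_force: 0.0
```

```bash
python3 st.py -50,-40,48
python3 - <<'E'
from h import *
p=capture("scene"); q=capture("top")
save(p,"a",(200,180,400,330),2); save(q,"b",(210,170,410,320),2)
a=np.vstack([cv2.imread("pics/a.png"),cv2.imread("pics/b.png")]); cv2.imwrite("pics/ab1.png",a)
E
```

```text
13.75 q [-0.584  0.248 -0.624  0.212  0.159 -0.241] pos [ 568.7 -223.3   77.5] board [-59.5 -36.9  77.5] F [-0.5 -0.5 -0.1] open -0.0
[[-0.832  0.292  0.472]
 [ 0.267  0.956 -0.123]
 [-0.487  0.024 -0.873]]
tip board [-50.4 -38.7  60.9]
-50,-40,48 units [ 0.14 -0.04  0.29] dist 13.0
board axes in tool (units per mm*40):
 [[-0.845  0.22  -0.487]
 [ 0.239  0.971  0.024]
 [ 0.478 -0.096 -0.873]]
```

View pics/ab1.png

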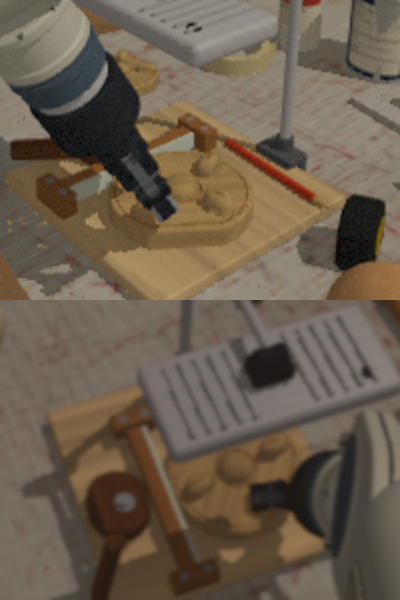

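The lean clears the lamp, and the fingertip is over the valley just short of the near petal (scene crop (165,213)). I'll lower it and push towards the bar.

Request:
arm_command([
  {"tx": 0.07, "ty": 0, "spin": 0, "tz": 0.13, "gripper": 0},
  {"tx": 0.15, "ty": 0, "spin": 0, "tz": 0.26, "gripper": 0},
  {"tx": 0.19, "ty": 0.12, "spin": 0, "tz": 0.24, "gripper": 0},
  {"tx": 0.23, "ty": 0.24, "spin": 0, "tz": 0.22, "gripper": 0},
  {"tx": 0.27, "ty": 0.36, "spin": 0, "tz": 0.2, "gripper": 0},
  {"tx": 0.31, "ty": 0.48, "spin": 0, "tz": 0.18, "gripper": 0},
  {"tx": 0.35, "ty": 0.6, "spin": 0, "tz": 0.16, "gripper": 0},
  {"tx": 0.4, "ty": 0.7, "spin": 0, "tz": 0.14, "gripper": 0},
])

```text
time_s: 14.65
position: [566.3, -193.6, 68.8]
eef_rot: [0.397, 2.6, -0.073]
contact_force: [-2.0, -3.8, 2.8]
opening: -0.0
finger_force: 2.1
```

```bash
python3 st.py -56,0,49 -54,20,49 -46,38,49
```

```text
14.65 q [-0.532  0.241 -0.671  0.161  0.133 -0.195] pos [ 566.3 -193.6   68.8] board [-63.5  -7.4  68.8] F [-2.  -3.8  2.8] open -0.0
[[-0.83   0.293  0.475]
 [ 0.266  0.956 -0.125]
 [-0.491  0.022 -0.871]]
tip board [-54.4  -9.2  52.2]
-56,0,49 units [0.12 0.21 0.03] dist 10.0
-54,20,49 units [0.19 0.71 0.  ] dist 20.0
-46,38,49 units [0.12 1.19 0.05] dist 20.0
board axes in tool (units per mm*40):
 [[-0.843  0.219 -0.491]
 [ 0.239  0.971  0.022]
 [ 0.481 -0.099 -0.871]]
```

Request:
arm_command([
  {"tx": 0.08, "ty": 0.12, "spin": 0, "tz": 0.02, "gripper": 0},
  {"tx": 0.12, "ty": 0.24, "spin": 0, "tz": 0.02, "gripper": 0},
  {"tx": 0.14, "ty": 0.4, "spin": 0, "tz": 0.01, "gripper": 0},
  {"tx": 0.17, "ty": 0.55, "spin": 0, "tz": 0, "gripper": 0},
  {"tx": 0.19, "ty": 0.7, "spin": 0, "tz": 0, "gripper": 0},
  {"tx": 0.17, "ty": 0.86, "spin": 0, "tz": 0.02, "gripper": 0},
  {"tx": 0.14, "ty": 1.02, "spin": 0, "tz": 0.04, "gripper": 0},
  {"tx": 0.12, "ty": 1.19, "spin": 0, "tz": 0.05, "gripper": 0},
])

```text
time_s: 15.45
position: [578.5, -148.4, 67.3]
eef_rot: [0.398, 2.596, -0.076]
contact_force: [-4.6, -6.2, 8.5]
opening: 0.3
finger_force: 4.6
```

```bash
python3 st.py -60,30,75 -80,0,85 -50,-50,65 -40,-50,49;  python3 - <<'E'
from h import *
p=capture("scene"); q=capture("top")
save(p,"a",(200,180,400,330),3); save(q,"b",(260,200,400,305),3)
cv2.imwrite("pics/a2.png",cv2.imread("pics/a.png"))
E
```

```text
15.45 q [-0.43   0.24  -0.683  0.137  0.083 -0.105] pos [ 578.5 -148.4   67.3] board [-53.8  38.5  67.3] F [-4.6 -6.2  8.5] open 0.3
[[-0.828  0.294  0.478]
 [ 0.266  0.956 -0.128]
 [-0.494  0.021 -0.869]]
tip board [-44.6  36.5  50.7]
-60,30,75 units [-0.01 -0.24 -0.7 ] dist 29.0
-80,0,85 units [ 0.12 -1.08 -1.08] dist 37.0
-50,-50,65 units [-0.54 -2.12 -0.16] dist 62.0
-40,-50,49 units [-0.55 -2.07  0.31] dist 19.0
board axes in tool (units per mm*40):
 [[-0.841  0.219 -0.494]
 [ 0.24   0.97   0.021]
 [ 0.484 -0.101 -0.869]]
```

View pics/a2.png

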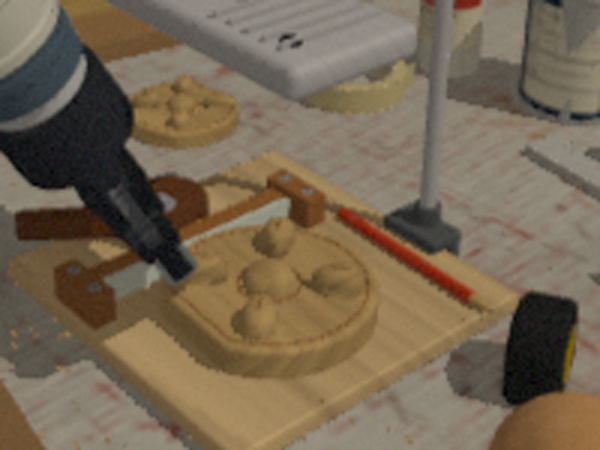

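The rosette turned well, with petals now at crop (275,237), (340,280), (257,317) and (210,270). I'll compute its angle.

Run:
```python
from fit import *
b=np.load("b.npy"); p=capture("scene")
c=Binv(b,toz(p,(268/3+200,277/3+180),50))[0]
for u in [(275,235),(340,278),(257,315),(210,268)]:
    q=Binv(b,toz(p,(u[0]/3+200,u[1]/3+180),52))[0]; d=q-c; print(q.round(),c.round(),np.degrees(np.arctan2(d[1],d[0])).round()%360)
```

```text
[29. 29. 52.] [-3. -2. 50.] 44.0
[ 29. -33.  52.] [-3. -2. 50.] 316.0
[-36. -29.  52.] [-3. -2. 50.] 220.0
[-27.  27.  52.] [-3. -2. 50.] 130.0
```

The rosette stands at about +87° now. I'll hop back over and push the next petal (at about 221°) from its outer end, staying clear of the lamp.

Request:
arm_command([
  {"tx": -0.03, "ty": -0.22, "spin": 0, "tz": -0.54, "gripper": 0},
  {"tx": -0.03, "ty": -1.02, "spin": 0, "tz": -0.85, "gripper": 0},
  {"tx": -0.31, "ty": -1.97, "spin": 0, "tz": -0.66, "gripper": 0},
  {"tx": -0.62, "ty": -2.51, "spin": 0, "tz": -0.12, "gripper": 0},
  {"tx": -0.52, "ty": -2.5, "spin": 0, "tz": 0.25, "gripper": 0},
  {"tx": -0.52, "ty": -2.5, "spin": 0, "tz": 0.25, "gripper": 0},
  {"tx": -0.44, "ty": -2.11, "spin": 0, "tz": 0.21, "gripper": 0},
  {"tx": -0.36, "ty": -1.87, "spin": 0, "tz": 0.18, "gripper": 0},
])

```text
time_s: 16.4
position: [570.0, -222.1, 64.5]
eef_rot: [0.397, 2.602, -0.073]
contact_force: [-10.8, -14.6, 0.9]
opening: -0.3
finger_force: 9.0
```

```bash
python3 st.py -49,-30,49 -52,-15,49 -54,-5,49 -53,8,49
```

```text
16.4 q [-0.579  0.268 -0.644  0.17   0.155 -0.237] pos [ 570.  -222.1   64.5] board [-58.3 -35.5  64.5] F [-10.8 -14.6   0.9] open -0.3
[[-0.831  0.293  0.474]
 [ 0.266  0.956 -0.125]
 [-0.489  0.022 -0.872]]
tip board [-49.2 -37.4  47.9]
-49,-30,49 units [ 0.02  0.18 -0.04] dist 7.0
-52,-15,49 units [ 0.17  0.53 -0.11] dist 15.0
-54,-5,49 units [ 0.27  0.76 -0.16] dist 10.0
-53,8,49 units [ 0.32  1.08 -0.18] dist 13.0
board axes in tool (units per mm*40):
 [[-0.844  0.219 -0.489]
 [ 0.239  0.971  0.022]
 [ 0.48  -0.098 -0.872]]
```

Request:
arm_command([
  {"tx": 0.08, "ty": 0.07, "spin": 0, "tz": -0.07, "gripper": 0},
  {"tx": 0.12, "ty": 0.17, "spin": 0, "tz": -0.09, "gripper": 0},
  {"tx": 0.16, "ty": 0.28, "spin": 0, "tz": -0.11, "gripper": 0},
  {"tx": 0.2, "ty": 0.4, "spin": 0, "tz": -0.12, "gripper": 0},
  {"tx": 0.23, "ty": 0.52, "spin": 0, "tz": -0.14, "gripper": 0},
  {"tx": 0.25, "ty": 0.64, "spin": 0, "tz": -0.15, "gripper": 0},
  {"tx": 0.27, "ty": 0.76, "spin": 0, "tz": -0.16, "gripper": 0},
  {"tx": 0.29, "ty": 0.9, "spin": 0, "tz": -0.17, "gripper": 0},
])

```text
time_s: 17.2
position: [562.7, -189.0, 66.3]
eef_rot: [0.409, 2.605, -0.092]
contact_force: [-56.4, -23.5, 37.9]
opening: -0.1
finger_force: 32.0
```

```bash
python3 st.py -54,10,49 -52,20,49 -48,30,49 -44,37,49
python3 - <<'E'
from h import *
p=capture("scene"); save(p,"a3",(230,210,360,310),5)
E
```

```text
17.2 q [-0.517  0.238 -0.681  0.154  0.109 -0.177] pos [ 562.7 -189.    66.3] board [-67.3  -2.9  66.3] F [-56.4 -23.5  37.9] open -0.1
[[-0.831  0.304  0.466]
 [ 0.27   0.953 -0.139]
 [-0.486  0.01  -0.874]]
tip board [-58.3  -5.1  49.7]
-54,10,49 units [0.   0.39 0.02] dist 16.0
-52,20,49 units [0.02 0.65 0.02] dist 10.0
-48,30,49 units [-0.01  0.91  0.04] dist 11.0
-44,37,49 units [-0.06  1.11  0.07] dist 8.0
board axes in tool (units per mm*40):
 [[-0.845  0.224 -0.486]
 [ 0.25   0.968  0.01 ]
 [ 0.473 -0.113 -0.874]]
```

View pics/a3.png

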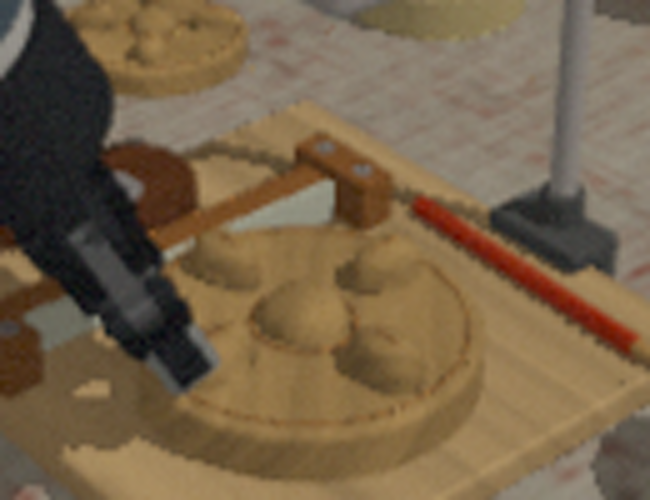

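Petals show at crop (225,255), (385,260) and (390,360), and the fourth is under the finger. The finger has wedged on that petal's outer end (force 56 N), so I'll back off and get properly behind it.

Request:
arm_command([
  {"tx": 0.03, "ty": -0.2, "spin": 0, "tz": -0.59, "gripper": 0},
  {"tx": -0.18, "ty": -0.8, "spin": 0, "tz": -0.63, "gripper": 0},
  {"tx": -0.35, "ty": -0.95, "spin": 0, "tz": -0.25, "gripper": 0},
  {"tx": -0.56, "ty": -1, "spin": 0, "tz": 0.01, "gripper": 0},
  {"tx": -0.56, "ty": -1, "spin": 0, "tz": 0.01, "gripper": 0},
  {"tx": -0.56, "ty": -1, "spin": 0, "tz": 0.01, "gripper": 0},
  {"tx": -0.56, "ty": -1, "spin": 0, "tz": 0.01, "gripper": 0},
  {"tx": -0.56, "ty": -1, "spin": 0, "tz": 0.01, "gripper": 0},
])

```text
time_s: 18.05
position: [575.0, -228.5, 75.1]
eef_rot: [0.396, 2.601, -0.071]
contact_force: [0.3, -0.4, 0.1]
opening: -0.2
finger_force: 0.0
```

```bash
python3 st.py -47,-42,49 -48,-25,49 -52,-10,49
python3 - <<'E'
from fit import *
b=np.load("b.npy"); p=capture("scene")
c=Binv(b,toz(p,(302/5+230,312/5+210),50))[0]
for u in [(225,252),(385,258),(390,357)]:
    q=Binv(b,toz(p,(u[0]/5+230,u[1]/5+210),52))[0]; d=q-c; print(q.round(),c.round(),np.degrees(np.arctan2(d[1],d[0])).round()%360)
save(p,"a4",(230,210,360,310),5)
E
```

```text
18.05 q [-0.586  0.262 -0.613  0.207  0.16  -0.244] pos [ 575.  -228.5   75.1] board [-52.8 -41.7  75.1] F [ 0.3 -0.4  0.1] open -0.2
[[-0.831  0.292  0.474]
 [ 0.265  0.956 -0.124]
 [-0.49   0.023 -0.872]]
tip board [-43.7 -43.5  58.6]
-47,-42,49 units [0.19 0.01 0.17] dist 10.0
-48,-25,49 units [0.31 0.42 0.11] dist 17.0
-52,-10,49 units [0.48 0.76 0.03] dist 16.0
board axes in tool (units per mm*40):
 [[-0.844  0.219 -0.49 ]
 [ 0.238  0.971  0.023]
 [ 0.481 -0.097 -0.872]]
[-1. 45. 52.] [-2. -3. 50.] 89.0
[45.  2. 52.] [-2. -3. 50.] 6.0
[  3. -47.  52.] [-2. -3. 50.] 276.0
```

View pics/a4.png

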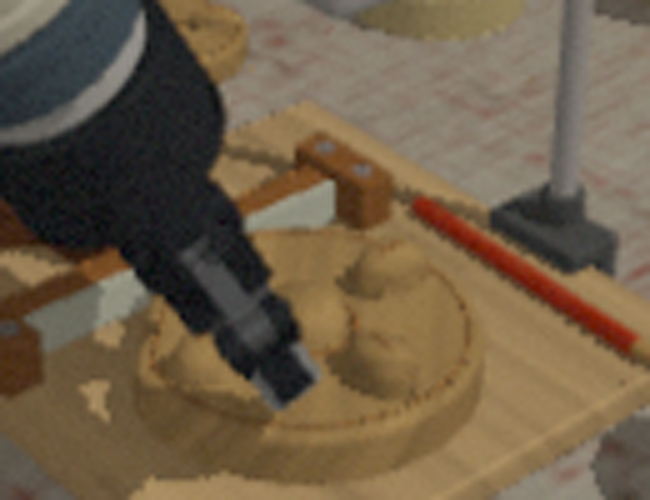

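Petals are at about 93°, 3°, 273° and 183°, so about 48° remains. The finger is in the valley behind the near petal. I'll lower and push along x of about -48.

Request:
arm_command([
  {"tx": 0.14, "ty": 0, "spin": 0, "tz": 0.18, "gripper": 0},
  {"tx": 0.18, "ty": 0.13, "spin": 0, "tz": 0.16, "gripper": 0},
  {"tx": 0.22, "ty": 0.28, "spin": 0, "tz": 0.13, "gripper": 0},
  {"tx": 0.27, "ty": 0.43, "spin": 0, "tz": 0.1, "gripper": 0},
  {"tx": 0.32, "ty": 0.58, "spin": 0, "tz": 0.08, "gripper": 0},
  {"tx": 0.37, "ty": 0.73, "spin": 0, "tz": 0.05, "gripper": 0},
  {"tx": 0.42, "ty": 0.88, "spin": 0, "tz": 0.03, "gripper": 0},
  {"tx": 0.47, "ty": 1.02, "spin": 0, "tz": 0, "gripper": 0},
])

```text
time_s: 18.9
position: [571.8, -185.0, 67.1]
eef_rot: [0.397, 2.6, -0.073]
contact_force: [0.8, -3.6, 0.8]
opening: -0.3
finger_force: 1.3
```

```bash
cat > bar.py <<'E'
from fit import *
b=np.load("b.npy")
for n in ("scene","top"):
    p=capture(n); im=p["image"].astype(float)
    # white face edge vs model: sample brightness along board y at bar top, several x
    g=im.mean(2); 
    for x in (-60,-40,0,40,60):
        v=[]; ys=np.arange(40,95,1.0)
        for y in ys:
            u=proj(p,B(b,(x,y,38))[0]); v.append(im[int(round(u[1])),int(round(u[0]))])
        v=np.array(v); sat=v[:,0]-v[:,2]; print(n,x,"low-sat y:",ys[(sat<22)&(v.mean(1)>95)])
E
python3 st.py -51,12,49 -49,24,49 -46,33,49; python3 bar.py
```

```text
18.9 q [-0.51   0.247 -0.669  0.156  0.123 -0.175] pos [ 571.8 -185.    67.1] board [-58.5   1.5  67.1] F [ 0.8 -3.6  0.8] open -0.3
[[-0.83   0.293  0.475]
 [ 0.266  0.956 -0.125]
 [-0.491  0.022 -0.871]]
tip board [-49.4  -0.3  50.6]
-51,12,49 units [ 0.12  0.29 -0.02] dist 13.0
-49,24,49 units [ 0.14  0.59 -0.02] dist 12.0
-46,33,49 units [ 0.13  0.83 -0.01] dist 9.0
board axes in tool (units per mm*40):
 [[-0.843  0.219 -0.491]
 [ 0.239  0.971  0.022]
 [ 0.481 -0.098 -0.871]]
scene -60 low-sat y: [54. 55. 56. 57. 58. 59. 60. 61. 62. 63. 64. 65. 66. 67. 68. 69. 70. 71.
 72. 73. 74.]
scene -40 low-sat y: []
scene 0 low-sat y: []
scene 40 low-sat y: [67. 72. 73.]
scene 60 low-sat y: [56. 57. 58. 59. 60. 61. 62. 63. 64. 65. 66. 67. 68. 69. 70. 71. 72. 73.
 74. 75.]
top -60 low-sat y: []
top -40 low-sat y: []
top 0 low-sat y: []
top 40 low-sat y: [40. 41. 42. 43. 44. 45. 46. 47. 48. 49. 50. 51.]
top 60 low-sat y: [40. 41. 42. 43. 44. 45. 46. 47. 48. 49. 50. 51. 52.]
```

The bar reading (scene, x=60: white edge at y 75 while held off) should drop by about 9 when it seats. Continuing the push.

Request:
arm_command([
  {"tx": 0.04, "ty": 0.09, "spin": 0, "tz": -0.01, "gripper": 0},
  {"tx": 0.07, "ty": 0.18, "spin": 0, "tz": -0.01, "gripper": 0},
  {"tx": 0.1, "ty": 0.26, "spin": 0, "tz": -0.02, "gripper": 0},
  {"tx": 0.12, "ty": 0.34, "spin": 0, "tz": -0.02, "gripper": 0},
  {"tx": 0.13, "ty": 0.42, "spin": 0, "tz": -0.02, "gripper": 0},
  {"tx": 0.13, "ty": 0.5, "spin": 0, "tz": -0.02, "gripper": 0},
  {"tx": 0.14, "ty": 0.57, "spin": 0, "tz": -0.02, "gripper": 0},
  {"tx": 0.14, "ty": 0.62, "spin": 0, "tz": -0.02, "gripper": 0},
])

```text
time_s: 19.8
position: [573.7, -159.3, 65.1]
eef_rot: [0.397, 2.601, -0.071]
contact_force: [-0.5, -0.9, -0.0]
opening: 0.2
finger_force: 0.5
```

```bash
python3 st.py -47,32,49 -44,37,49 -42,41,49; python3 bar.py | grep "scene 60\|scene 40" -A1
```

```text
19.8 q [-0.458  0.242 -0.684  0.142  0.099 -0.13 ] pos [ 573.7 -159.3   65.1] board [-58.1  27.3  65.1] F [-0.5 -0.9 -0. ] open 0.2
[[-0.831  0.292  0.474]
 [ 0.266  0.956 -0.124]
 [-0.489  0.023 -0.872]]
tip board [-48.9  25.4  48.5]
-47,32,49 units [-0.01  0.17 -0.  ] dist 7.0
-44,37,49 units [-0.05  0.31  0.02] dist 6.0
-42,41,49 units [-0.07  0.42  0.03] dist 4.0
board axes in tool (units per mm*40):
 [[-0.844  0.219 -0.489]
 [ 0.238  0.971  0.023]
 [ 0.48  -0.097 -0.872]]
scene 40 low-sat y: []
scene 60 low-sat y: []
top -60 low-sat y: []
```

The white edge has moved and the force has dropped to 1 N, so the bar seems to have snapped in. I'll retreat gently and check with a picture.

Request:
arm_command([
  {"tx": 0.06, "ty": -0.19, "spin": 0, "tz": -0.21, "gripper": 0},
  {"tx": 0.16, "ty": -0.13, "spin": 0, "tz": -0.95, "gripper": 0},
  {"tx": 0.5, "ty": 0.4, "spin": 0, "tz": -1.6, "gripper": 0},
  {"tx": 0.9, "ty": 1.1, "spin": 0, "tz": -2.04, "gripper": 0},
  {"tx": 1.07, "ty": 1.49, "spin": 0, "tz": -2.04, "gripper": 0},
  {"tx": 1.07, "ty": 1.49, "spin": 0, "tz": -2.04, "gripper": 0},
  {"tx": 1.07, "ty": 1.49, "spin": 0, "tz": -2.04, "gripper": 0},
  {"tx": 1.07, "ty": 1.49, "spin": 0, "tz": -2.04, "gripper": 0},
])

```text
time_s: 20.7
position: [517.2, -82.2, 116.9]
eef_rot: [0.398, 2.601, -0.072]
contact_force: [0.2, -0.3, 0.5]
opening: 0.2
finger_force: 0.0
```

```bash
python3 st.py -92,134,60 -92,134,28
python3 - <<'E'
from h import *
p=capture("scene"); q=capture("top")
save(p,"a",(200,200,350,310),4); save(q,"b",(220,200,370,310),4)
a=np.vstack([cv2.imread("pics/a.png")[60:],cv2.imread("pics/b.png")]); cv2.imwrite("pics/ab5.png",cv2.resize(a,None,fx=.72,fy=.72,interpolation=cv2.INTER_AREA)); print(a.shape)
E
```

```text
20.7 q [-0.34   0.054 -0.747  0.259  0.041 -0.026] pos [517.2 -82.2 116.9] board [-118.8  101.1  116.9] F [ 0.2 -0.3  0.5] open 0.2
[[-0.83   0.293  0.474]
 [ 0.266  0.956 -0.124]
 [-0.49   0.023 -0.871]]
tip board [-109.7   99.3  100.3]
-92,134,60 units [0.31 0.93 1.01] dist 56.0
-92,134,28 units [0.7  0.91 1.7 ] dist 32.0
board axes in tool (units per mm*40):
 [[-0.844  0.219 -0.49 ]
 [ 0.239  0.971  0.023]
 [ 0.481 -0.098 -0.871]]
(820, 600, 3)
```

View pics/ab5.png

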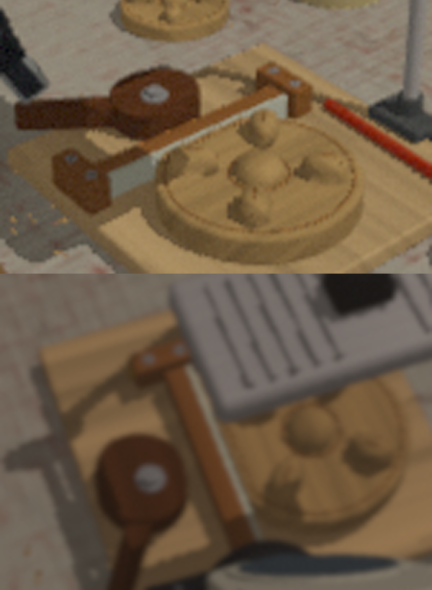

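The bar lies along the flat, with white strip showing at both ends and the petals at 45°. Next, the cam lever: go down beside its inner side.

Request:
arm_command([
  {"tx": 0.15, "ty": 0.46, "spin": 0, "tz": 0.5, "gripper": 0},
  {"tx": 0.31, "ty": 0.92, "spin": 0, "tz": 1.0, "gripper": 0},
  {"tx": 0.31, "ty": 0.92, "spin": 0, "tz": 1.0, "gripper": 0},
  {"tx": 0.45, "ty": 0.92, "spin": 0, "tz": 1.25, "gripper": 0},
  {"tx": 0.58, "ty": 0.91, "spin": 0, "tz": 1.48, "gripper": 0},
  {"tx": 0.7, "ty": 0.91, "spin": 0, "tz": 1.7, "gripper": 0},
  {"tx": 0.7, "ty": 0.91, "spin": 0, "tz": 1.7, "gripper": 0},
  {"tx": 0.7, "ty": 0.91, "spin": 0, "tz": 1.7, "gripper": 0},
])

```text
time_s: 21.6
position: [536.8, -48.3, 45.0]
eef_rot: [0.398, 2.601, -0.072]
contact_force: [0.0, 0.4, 0.1]
opening: 0.1
finger_force: 0.0
```

```bash
python3 st.py -85,143,28 -76,163,28 -62,181,28 -44,195,28 -23,203,28
python3 - <<'E'
from fit import *
b=np.load("b.npy"); p=capture("scene")
f=lambda u,z: Binv(b,toz(p,(u[0]/2.88+200,u[1]/2.88+215),z))[0]
c=f((262,165),50)
for u in [(263,122),(320,163),(250,203),(195,162)]:
    q=f(u,52); d=q-c; print(q.round(),np.degrees(np.arctan2(d[1],d[0])).round()%360)
print("lever end",f((18,100),40).round(),f((15,113),40).round())
E
```

```text
21.6 q [-0.242  0.201 -0.829  0.028 -0.007  0.06 ] pos [536.8 -48.3  45. ] board [-101.1  136.1   45. ] F [0.  0.4 0.1] open 0.1
[[-0.83   0.293  0.474]
 [ 0.266  0.956 -0.124]
 [-0.49   0.023 -0.872]]
tip board [-92.  134.3  28.4]
-85,143,28 units [-0.09  0.25  0.07] dist 11.0
-76,163,28 units [-0.17  0.79  0.13] dist 22.0
-62,181,28 units [-0.37  1.31  0.26] dist 23.0
-44,195,28 units [-0.67  1.76  0.44] dist 23.0
-23,203,28 units [-1.07  2.08  0.67] dist 22.0
board axes in tool (units per mm*40):
 [[-0.844  0.22  -0.49 ]
 [ 0.239  0.971  0.023]
 [ 0.48  -0.098 -0.872]]
[31. 32. 52.] 48.0
[ 28. -28.  52.] 320.0
[-35. -32.  52.] 219.0
[-35.  25.  52.] 140.0
lever end [-76. 181.  40.] [-87. 168.  40.]
```

The rosette reads within about 2° of home. Now sweep the lever.

Request:
arm_command([
  {"tx": -0.05, "ty": 0.14, "spin": 0, "tz": 0.04, "gripper": 0},
  {"tx": -0.09, "ty": 0.3, "spin": 0, "tz": 0.07, "gripper": 0},
  {"tx": -0.13, "ty": 0.54, "spin": 0, "tz": 0.1, "gripper": 0},
  {"tx": -0.17, "ty": 0.79, "spin": 0, "tz": 0.13, "gripper": 0},
  {"tx": -0.27, "ty": 1.05, "spin": 0, "tz": 0.19, "gripper": 0},
  {"tx": -0.37, "ty": 1.31, "spin": 0, "tz": 0.26, "gripper": 0},
  {"tx": -0.52, "ty": 1.54, "spin": 0, "tz": 0.35, "gripper": 0},
  {"tx": -0.67, "ty": 1.76, "spin": 0, "tz": 0.44, "gripper": 0},
])

```text
time_s: 22.45
position: [588.5, 11.2, 43.9]
eef_rot: [0.396, 2.601, -0.072]
contact_force: [-1.7, -1.6, -0.3]
opening: 0.0
finger_force: 1.0
```

```bash
python3 st.py -23,203,28 -8,206,28 8,206,28 20,204,28 30,200,28
```

```text
22.45 q [-0.084  0.276 -0.714  0.075 -0.084  0.197] pos [588.5  11.2  43.9] board [-52.7 198.4  43.9] F [-1.7 -1.6 -0.3] open 0.0
[[-0.831  0.292  0.474]
 [ 0.265  0.956 -0.124]
 [-0.489  0.023 -0.872]]
tip board [-43.6 196.6  27.3]
-23,203,28 units [-0.41  0.28  0.22] dist 22.0
-8,206,28 units [-0.71  0.44  0.39] dist 15.0
8,206,28 units [-1.05  0.54  0.58] dist 16.0
20,204,28 units [-1.31  0.56  0.73] dist 12.0
30,200,28 units [-1.54  0.52  0.86] dist 11.0
board axes in tool (units per mm*40):
 [[-0.844  0.219 -0.489]
 [ 0.238  0.971  0.023]
 [ 0.48  -0.097 -0.872]]
```

Request:
arm_command([
  {"tx": -0.2, "ty": 0.14, "spin": 0, "tz": 0.11, "gripper": 0},
  {"tx": -0.41, "ty": 0.28, "spin": 0, "tz": 0.22, "gripper": 0},
  {"tx": -0.56, "ty": 0.36, "spin": 0, "tz": 0.3, "gripper": 0},
  {"tx": -0.71, "ty": 0.44, "spin": 0, "tz": 0.39, "gripper": 0},
  {"tx": -0.88, "ty": 0.49, "spin": 0, "tz": 0.48, "gripper": 0},
  {"tx": -1.05, "ty": 0.53, "spin": 0, "tz": 0.58, "gripper": 0},
  {"tx": -1.18, "ty": 0.55, "spin": 0, "tz": 0.65, "gripper": 0},
  {"tx": -1.31, "ty": 0.55, "spin": 0, "tz": 0.73, "gripper": 0},
])

```text
time_s: 23.25
position: [652.2, 13.7, 44.9]
eef_rot: [0.397, 2.601, -0.072]
contact_force: [-3.6, 0.1, 0.8]
opening: -0.0
finger_force: 1.5
```

```bash
python3 st.py 26,202,28 32,199,28 37,196,28
```

```text
23.25 q [-0.069  0.357 -0.57   0.138 -0.091  0.211] pos [652.2  13.7  44.9] board [ 10.7 204.4  44.9] F [-3.6  0.1  0.8] open -0.0
[[-0.83   0.292  0.475]
 [ 0.266  0.956 -0.124]
 [-0.49   0.023 -0.871]]
tip board [ 19.8 202.6  28.4]
26,202,28 units [-0.13  0.02  0.08] dist 6.0
32,199,28 units [-0.27 -0.01  0.16] dist 7.0
37,196,28 units [-0.39 -0.06  0.23] dist 6.0
board axes in tool (units per mm*40):
 [[-0.844  0.219 -0.49 ]
 [ 0.239  0.971  0.023]
 [ 0.481 -0.097 -0.871]]
```

Request:
arm_command([
  {"tx": -0.05, "ty": 0.01, "spin": 0, "tz": 0.03, "gripper": 0},
  {"tx": -0.09, "ty": 0.01, "spin": 0, "tz": 0.06, "gripper": 0},
  {"tx": -0.13, "ty": 0.02, "spin": 0, "tz": 0.08, "gripper": 0},
  {"tx": -0.17, "ty": 0.01, "spin": 0, "tz": 0.1, "gripper": 0},
  {"tx": -0.21, "ty": 0, "spin": 0, "tz": 0.12, "gripper": 0},
  {"tx": -0.24, "ty": 0, "spin": 0, "tz": 0.14, "gripper": 0},
  {"tx": -0.27, "ty": -0.01, "spin": 0, "tz": 0.16, "gripper": 0},
  {"tx": -0.27, "ty": -0.01, "spin": 0, "tz": 0.16, "gripper": 0},
])

```text
time_s: 24.05
position: [661.5, 10.7, 43.6]
eef_rot: [0.396, 2.605, -0.071]
contact_force: [-13.3, 4.7, 7.3]
opening: 0.2
finger_force: 6.6
```

```bash
python3 st.py 36,197,28 40,194,28 0,215,70
python3 - <<'E'
from fit import *
b=np.load("b.npy"); p=capture("top")
for d in silhouettes("cam",p)[:2]:
    if 1:
        m=d["pixels"]; ys,xs=np.nonzero(m); P=Binv(b,np.array([toz(p,(x,y),41) for x,y in zip(xs,ys)]))-[0,118,0]
        r=np.hypot(P[:,0],P[:,1]); k=(r>60)&(r<110); print(d["conf"],m.sum(),k.sum(),"lever ang",np.degrees(np.arctan2(np.median(P[k,1]),np.median(P[k,0]))) if k.any() else None)
E
```

```text
24.05 q [-0.074  0.371 -0.547  0.15  -0.087  0.205] pos [661.5  10.7  43.6] board [ 20.1 202.   43.6] F [-13.3   4.7   7.3] open 0.2
[[-0.832  0.291  0.472]
 [ 0.265  0.956 -0.123]
 [-0.487  0.023 -0.873]]
tip board [ 29.2 200.1  27. ]
36,197,28 units [-0.17 -0.03  0.07] dist 8.0
40,194,28 units [-0.27 -0.08  0.12] dist 5.0
0,215,70 units [ 0.18  0.21 -1.32] dist 62.0
board axes in tool (units per mm*40):
 [[-0.846  0.219 -0.487]
 [ 0.238  0.971  0.023]
 [ 0.478 -0.096 -0.873]]
0.62 525 0 lever ang None
```

The force is up to 14 N at about the expected stop. I'll press slightly more, then back off and look.

Request:
arm_command([
  {"tx": -0.05, "ty": -0.01, "spin": 0, "tz": 0.02, "gripper": 0},
  {"tx": -0.08, "ty": -0.02, "spin": 0, "tz": 0.03, "gripper": 0},
  {"tx": -0.08, "ty": -0.02, "spin": 0, "tz": 0.03, "gripper": 0},
  {"tx": -0.08, "ty": -0.02, "spin": 0, "tz": 0.03, "gripper": 0},
  {"tx": -0.08, "ty": -0.02, "spin": 0, "tz": 0.03, "gripper": 0},
  {"tx": -0.08, "ty": -0.02, "spin": 0, "tz": 0.03, "gripper": 0},
  {"tx": -0.08, "ty": -0.02, "spin": 0, "tz": 0.03, "gripper": 0},
  {"tx": -0.08, "ty": -0.02, "spin": 0, "tz": 0.03, "gripper": 0},
])

```text
time_s: 24.95
position: [662.2, 10.3, 43.2]
eef_rot: [0.394, 2.609, -0.069]
contact_force: [-25.8, 9.1, 13.4]
opening: -0.3
finger_force: 13.1
```

```bash
python3 st.py 10,212,40 -60,215,110 -150,225,180
```

```text
24.95 q [-0.076  0.373 -0.543  0.156 -0.085  0.203] pos [662.2  10.3  43.2] board [ 20.8 201.5  43.2] F [-25.8   9.1  13.4] open -0.3
[[-0.835  0.29   0.468]
 [ 0.265  0.957 -0.12 ]
 [-0.483  0.023 -0.875]]
tip board [ 29.9 199.7  26.6]
10,212,40 units [ 0.33  0.19 -0.56] dist 27.0
-60,215,110 units [ 0.98 -0.11 -2.93] dist 99.0
-150,225,180 units [ 2.1  -0.36 -5.55] dist 114.0
board axes in tool (units per mm*40):
 [[-0.848  0.218 -0.483]
 [ 0.236  0.971  0.023]
 [ 0.474 -0.094 -0.875]]
```

Hard stop reached: the force doubled with only 0.7 mm of movement. Retreating.

Request:
arm_command([
  {"tx": 0.2, "ty": 0.1, "spin": 0, "tz": -0.2, "gripper": 0},
  {"tx": 0.33, "ty": 0.19, "spin": 0, "tz": -0.7, "gripper": 0},
  {"tx": 0.65, "ty": 0.05, "spin": 0, "tz": -1.8, "gripper": 0},
  {"tx": 0.98, "ty": -0.1, "spin": 0, "tz": -2.9, "gripper": 0},
  {"tx": 1.4, "ty": -0.2, "spin": 0, "tz": -3.9, "gripper": 0},
  {"tx": 1.8, "ty": -0.3, "spin": 0, "tz": -4.8, "gripper": 0},
  {"tx": 2.1, "ty": -0.36, "spin": 0, "tz": -5.5, "gripper": 0},
  {"tx": 2.1, "ty": -0.36, "spin": 0, "tz": -5.5, "gripper": 0},
])

```text
time_s: 25.75
position: [487.2, 44.5, 198.7]
eef_rot: [0.395, 2.595, -0.07]
contact_force: [0.3, 0.1, 0.1]
opening: -0.5
finger_force: 0.0
```

```bash
python3 - <<'E'
from fit import *
b=np.load("b.npy"); p=capture("scene"); q=capture("top")
for pp in (p,q):
  for d in silhouettes("cam",pp)[:1]:
    ys,xs=np.nonzero(d["pixels"]); P=Binv(b,np.array([toz(pp,(x,y),38) for x,y in zip(xs,ys)]))-[0,118,0]
    r=np.hypot(P[:,0],P[:,1]); k=(r>60)&(r<105); print(d["conf"],k.sum(),"lever ang",np.degrees(np.arctan2(np.median(P[k,1]),np.median(P[k,0]))) if k.any() else None)
save(p,"a",(200,200,350,310),4); save(q,"b",(220,200,370,310),4)
a=np.vstack([cv2.imread("pics/a.png")[40:],cv2.imread("pics/b.png")]); cv2.imwrite("pics/ab6.png",cv2.resize(a,None,fx=.7,fy=.7,interpolation=cv2.INTER_AREA))
E
python3 st.py
```

```text
0.77 69 lever ang 58.546522413657456
0.87 220 lever ang 60.82606904066956
25.95 q [-0.016 -0.079 -0.637  0.513 -0.117  0.258] pos [488.8  43.9 194.9] board [-154.2  225.4  194.9] F [-0.6  0.9  0.2] open -0.1
[[-0.83   0.292  0.475]
 [ 0.266  0.956 -0.124]
 [-0.49   0.023 -0.871]]
tip board [-145.   223.6  178.4]
board axes in tool (units per mm*40):
 [[-0.844  0.219 -0.49 ]
 [ 0.239  0.971  0.023]
 [ 0.481 -0.097 -0.871]]
```

View pics/ab6.png

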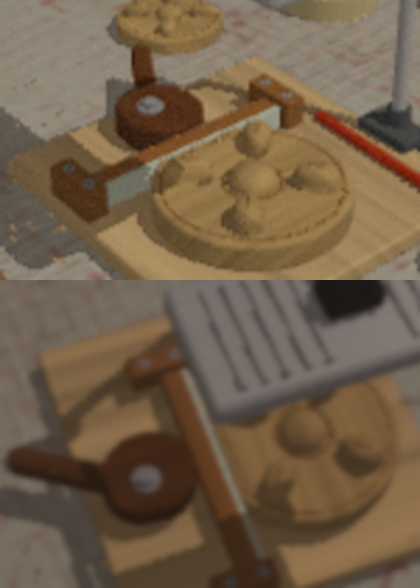

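The lever now points away from the robot at about 58-60°, at its stop. The bar lies on the flat, the rosette is square, the pencil and lamp are as they were, and the arm is clear.

```bash
python3 -c "from station import ctrl; print(ctrl.sign_off())"
```

```text
the job is handed in; nothing more can be done
None
```

The rosette is turned home with the bar on its flat, the cam lever is swung to its stop (about 58–60°), and the job was handed in at about 26 s; one petal push wedged at about 72 N, under the 120 N wrist limit.

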